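# Wind a mould press shut with its loose bar

### The arm

A 6-joint arm with a two-finger parallel gripper is mounted at the origin on the work surface. World frame = base frame: x ahead of the robot, y to its left, z up, the work surface at z = 0. Lengths are in m, angles in rad, forces in N, time in s.
With the tool pointing down it reaches from about 0.35 to 0.975 m from the base axis. Payload 4.9 kg.
Tool frame: the origin (TCP) lies midway between the tips of the shut fingers; the grasp point (between the pads) lies 19 mm behind it; z points along the fingers, y is the line along which they close (so a half turn about z gives the same grasp; the last joint's range is limited). The gripper opens to 85 mm and grips with 20 to 120 N. Pads are 22 mm wide; open, the fingers measure 114 mm over their backs; the gripper's body (76 mm by 85 mm) begins 54 mm behind the grasp point. The pads swing forward as they close: fully open they stand 13 mm farther back than shut.
Start: joints at [-1.294, 0.053, 1.613, -0, 1.476, -0.119], TCP at [0.241, -0.577, 0.231] pointing down, gripper open.
Joint ranges: [-3.01, 3.01], [-1.01, 2.22], [0.06, 2.58], [-1.02, 4.17], [0.09, 2.62], [-3.14, 3.14]. Speed limits (rad/s): [2.57, 2.57, 3.14, 3.14, 3.14, 3.14].

### API

Orientations are given as a unit quaternion [w, x, y, z].
In Python, from cell import ctrl, jaws, kin, optics, finder gives the robot as it stands. The module is installed in compiled form; this text tells all that it offers. Calls block until the motion is done:
- ctrl.move_to(position, orientation): joint-space move of the TCP to a pose.
- ctrl.servo_line(position, frame=None, feed=0.15): straight line of the TCP; frame=None keeps the orientation; feed is the mean speed in m/s.
- ctrl.movej(angles): joint-space move.
- jaws.let_go() and jaws.grasp(squeeze=None): open the fingers fully, or close them until they stop; squeeze is the grip in N (None keeps the last).
- ctrl.sleep(seconds).
- kin.ik(position, orientation): joint angles nearest the present ones, or None.
- optics.get_image(name): name is "scene" or "top"; returns a dict with "image" (480x640x3 uint8, red, green, blue), "depth" (480x640 float32, m along the optical axis (not along the pixel's ray), 0 where there is no reading), "intrinsics" (3x3 intrinsics, pixels), "D" ([k1, k2, p1, p2, k3] as OpenCV has them; the pictures are not rectified), "R" (3x3) and "t" (3): a world point X has camera coordinates R X + t. Camera axes: x right, y down, z forward; pixel columns grow to the right and rows downward; lengths in m; the calibration is good to about 2 mm. A picture is of the moment at which its call begins.
A pose or a line that the arm cannot do raises ctrl.Unreachable and nothing moves.
- ctrl.sign_off(): hands the job in, once; it reports no verdict.
Trained networks look in the newest picture that a camera, given by its name, has taken for a name from the list of things; names that differ only in an ending like _2 or _b are one class to them, and where a whole thing is asked for, a point or a joint stands for the part that bears it (a point fixed in the world has none). Each returns a list of dicts, best first, with "confidence" (0 to 1); they miss things now and then, are a little off and sometimes report something else, mostly with a low value. They report only what shows in the picture. A call takes as long as a camera call. They do not tell look-alikes from the thing itself.
- finder.outline_of(camera, label): "region" (480x640 bool, what is visible of it) and "at" ([column, row] in pixels, amid what is visible of it).
Readings, each from a call of its own:
- ctrl.get_time(): time.
- ctrl.get_joint_pos(): joint angles.
- ctrl.get_dq(): joint speeds.
- ctrl.get_joint_torque(): joint torques, N m.
- ctrl.get_tcp_pos(): TCP position.
- ctrl.get_orientation(): TCP orientation.
- ctrl.get_ft_force(): force on the tool from outside, world axes, zero at the start.
- ctrl.get_ft_torque(): the same for the moment, N m.
- ctrl.get_opening(): finger opening in m.
Only numpy, scipy, OpenCV 4.12 (cv2) and the standard library are available. Lean on these libraries where they do the work, as an engineer would, in place of code of your own. Each camera call takes 0.05 s, during which the arm holds its last target. There are 200 camera calls.

### The job

Close the mould press: put the thin square steel bar through the eye in the head of the press's screw, to about its middle, and wind the screw clockwise (seen from above) with it until the two plaster halves meet and the screw comes to its firm stop. Leave the bar in the eye, and do not disturb the wooden batten, the mug and the jar.

Things in the scene. Friction and masses are not known exactly. Their poses are not given: they have to be found in the camera images.
- bar: Loose plain square steel bar, 180 mm long, 14 x 14 mm, 0.2 kg, each end stepped down to 10 x 10 mm over the last 8 mm. Origin at its middle (7 mm above the table when it lies there); x along the bar, z up. It is symmetric end for end.
- eye (a point): Centre of the eye, an 18 x 18 mm square hole (2 mm wider at each mouth) that runs level right through the screw's dark steel head. The head is 40 mm long along the eye, 42 mm across and 36 mm high, with a 6 mm button on top; the eye is at mid-height of the head. x is the eye's axis, open at both ends; z up, on the screw's vertical axis. It turns and sinks with the screw.
- screw (a joint): Angle of the press screw in rad, growing clockwise seen from above; stiff to turn, it stays where it is left. The screw sinks 15 mm a turn. It starts between 0 and 0.9; the plaster halves meet and it stops hard at 7.2.
- press: The press, fixed to the table. Origin: centre of its underside, z up, y along its crosshead. Bed 170 x 230 x 30 mm, two 22 mm columns at y = +-93 mm, crosshead 60 x 230 mm with its top 165 mm above the table (column nuts to 174 mm). The screw rises through the middle of the crosshead; its eye is 225 mm above the table at screw angle 0 and 208 mm at 7.2.
- batten: Bystander: loose square wooden batten, 180 x 26 x 26 mm, too thick for the eye. Origin at its centre, x along it. It and the bar may change places.
- mug: Bystander: clay mug, 84 mm across, 85 mm high. Origin: centre of its underside; handle towards its y.
- jar: Bystander: closed jar, 68 mm across, 110 mm high. Origin: centre of its underside.
Things that resemble listed ones, but are neither listed nor needed, are in the scene too. Several things have the shape of the bar; the one meant has the colours described above.

How it is judged:
By the outcome, as a careful person would: the job done as asked, in the order asked, and still so for the second after the job is handed in, with the robot touching nothing.
It also fails if it takes over 72 s, if anything falls off the work surface, if the arm or the gripper's body presses on something with over 40 N, if the wrist force passes 120 N, or if a joint passes its speed limit or range.

## Working session

There is one attempt and no reset: what is moved stays moved. The work goes in short steps, each a Python script; the robot and the scene stay as the last script left them, time stands still between calls to the robot, and variables do not carry over. Pictures are saved under pics/ and viewed, on a budget of 10 in all, crops included, one or two more only if the job needs it, and the job is handed in when it is done.

```bash
mkdir -p pics; cat > h.py <<'E'
import numpy as np, cv2, pickle
from cell import ctrl, jaws, kin, optics, finder
def cloud(d):
    K,D,R,t=[np.array(d[k],float) for k in("intrinsics","D","R","t")]
    v,u=np.mgrid[0:480,0:640]
    p=cv2.undistortPoints(np.stack([u.ravel(),v.ravel()],1).astype(float)[:,None],K,D)[:,0]
    z=d["depth"].ravel().astype(float)
    P=np.c_[p*z[:,None],z]
    W=(P-t)@R
    W[z==0]=np.nan
    return W.reshape(480,640,3)
def save(im,n): cv2.imwrite(f"pics/{n}.png",im[:,:,::-1])
E
python3 - <<'E'
from h import *
a=optics.get_image("scene");b=optics.get_image("top")
save(a["image"],"s0");save(b["image"],"t0")
pickle.dump((a,b),open("i0.pkl","wb"))
for c,d in(("scene",a),("top",b)):
    W=cloud(d)
    for l in("bar","eye","press","batten","mug","jar"):
        for r in finder.outline_of(c,l)[:6]:
            m=r["region"];P=W[m];P=P[~np.isnan(P[:,0])]
            if len(P): print(c,l,round(r["confidence"],2),np.round(r["at"]),m.sum(),np.median(P,0).round(3),P.min(0).round(3),P.max(0).round(3))
print(ctrl.get_time())
E
```

```text
scene bar 0.83 [218. 247.] 313 [ 0.327 -0.21   0.012] [ 0.256 -0.255 -0.005] [ 0.401 -0.163  0.018]
scene bar 0.82 [254. 285.] 497 [ 0.494 -0.221  0.011] [ 0.456 -0.306 -0.007] [ 0.525 -0.131  0.018]
scene bar 0.59 [150. 297.] 406 [ 0.325 -0.446  0.012] [ 0.224 -0.491 -0.004] [ 0.398 -0.41   0.019]
scene bar 0.46 [290. 204.] 252 [0.359 0.036 0.012] [ 0.276 -0.004 -0.006] [0.42  0.09  0.021]
scene eye 0.91 [367. 189.] 484 [0.593 0.085 0.236] [ 0.439  0.067 -0.   ] [0.611 0.278 0.25 ]
scene press 0.64 [364. 235.] 5873 [0.609 0.063 0.116] [ 0.466 -0.03  -0.005] [0.679 0.335 0.25 ]
scene batten 0.74 [282. 334.] 859 [ 0.646 -0.247  0.025] [ 0.616 -0.329 -0.002] [ 0.673 -0.151  0.031]
scene batten 0.29 [370. 189.] 530 [0.591 0.085 0.233] [ 0.432  0.067 -0.004] [0.611 0.29  0.25 ]
scene mug 0.78 [436. 178.] 1049 [0.608 0.395 0.048] [ 0.522  0.356 -0.006] [0.648 0.53  0.089]
scene jar 0.65 [384. 141.] 672 [0.417 0.37  0.078] [0.377 0.351 0.003] [0.44  0.416 0.114]
top bar 0.97 [488. 364.] 479 [ 0.31  -0.447  0.013] [ 0.233 -0.49  -0.002] [ 0.398 -0.408  0.021]
top bar 0.94 [247. 177.] 378 [0
[... 209 characters left out ...]
2 -0.259 -0.005] [ 0.398 -0.159  0.021]
top eye 0.67 [264. 235.] 455 [0.581 0.094 0.242] [0.558 0.071 0.204] [0.607 0.118 0.253]
top press 0.76 [271. 251.] 6389 [0.562 0.088 0.12 ] [ 0.491 -0.024 -0.005] [0.684 0.248 0.253]
top press 0.55 [262. 235.] 491 [0.581 0.093 0.241] [0.558 0.071 0.116] [0.633 0.13  0.253]
top batten 0.79 [405. 230.] 761 [ 0.64  -0.235  0.026] [ 0.614 -0.326  0.003] [ 0.67  -0.147  0.032]
top batten 0.56 [271. 252.] 6322 [0.562 0.087 0.12 ] [ 0.491 -0.024 -0.003] [0.676 0.248 0.253]
top mug 0.58 [150. 243.] 1364 [0.604 0.418 0.04 ] [ 0.562  0.364 -0.002] [0.646 0.488 0.091]
top jar 0.87 [149. 325.] 940 [0.4   0.375 0.108] [ 0.368  0.353 -0.003] [0.433 0.462 0.116]
0.7
```

View pics/s0.png

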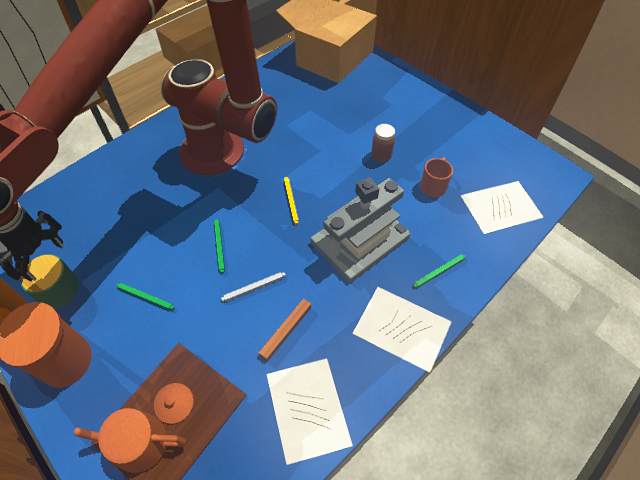

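View pics/t0.png

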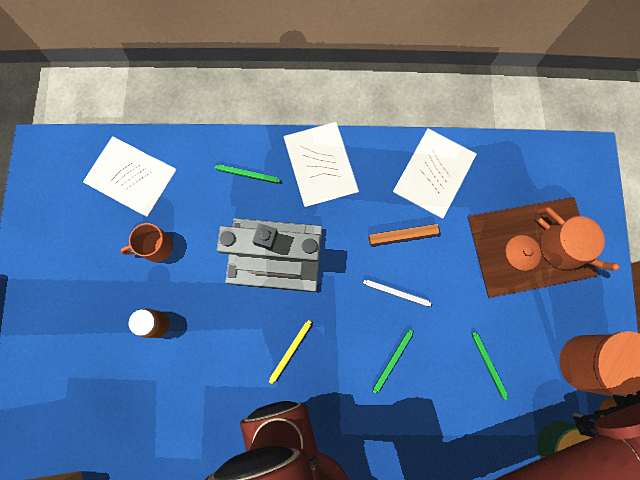

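Five things have the bar's shape. In the scene picture, three are green at (219,246), (146,297) and (440,271), one is yellow at (291,200), and one is whitish-grey at (253,287), which is (397,293) in the top picture. Only the grey one can be plain steel. The batten is at (285,330) and the press head at (367,188). I'll confirm in one crop that also shows the head, and compute poses from the depth.

```bash
python3 - <<'E'
from h import *
a,b=pickle.load(open("i0.pkl","rb"))
f=lambda im,x,y,w,h,s:cv2.resize(np.ascontiguousarray(im[y:y+h,x:x+w]),None,fx=s,fy=s,interpolation=cv2.INTER_CUBIC)
A=f(a["image"],205,255,100,60,4);B=f(a["image"],330,165,80,60,5);C=f(b["image"],215,210,110,60,4)[:, :400];D=f(b["image"],355,270,100,60,4)
save(np.vstack([np.hstack([A,B[:240]]),np.hstack([D,C])]),"c1")
for n,d in(("s",a),("t",b)):
    W=cloud(d);im=d["image"].astype(int)
    sel=(abs(W[...,0]-.49)<.07)&(abs(W[...,1]+.22)<.12)&(W[...,2]>.008)&(W[...,2]<.03)&(im.min(2)>100)
    P=W[sel];r=cv2.minAreaRect(P[:,:2].astype(np.float32)*1000)
    print(n,"bar",len(P),np.median(P[:,2]),r)
    for lo,hi in((.205,.262),):
        sel=(np.hypot(W[...,0]-.585,W[...,1]-.09)<.05)&(W[...,2]>lo)
        P=W[sel];print("head",len(P),np.percentile(P[:,2],[5,25,50,75,95,100]).round(4))
        T=P[abs(P[:,2]-np.median(P[:,2]))<.006]
        print(cv2.minAreaRect(P[:,:2].astype(np.float32)*1000),cv2.minAreaRect(T[:,:2].astype(np.float32)*1000))
    sel=(abs(W[...,0]-.57)<.15)&(abs(W[...,1]-.09)<.16)&(W[...,2]>.155)&(W[...,2]<.169)
    P=W[sel];print("cross",len(P),cv2.minAreaRect(P[:,:2].astype(np.float32)*1000),np.median(P[:,2]))
    print("cam",-np.array(d["R"]).T@d["t"])
print(ctrl.get_orientation())
E
```

```text
s bar 310 0.01286126012444036 ((492.18878173828125, -221.43923950195312), (175.74111938476562, 16.928482055664062), 70.87712097167969)
head 436 [0.2085 0.222  0.2379 0.241  0.2463 0.2498]
((585.3033447265625, 93.28025817871094), (42.597816467285156, 45.4442024230957), 73.58734130859375) ((585.1712036132812, 93.4290542602539), (42.335601806640625, 45.365501403808594), 73.18356323242188)
cross 1313 ((585.4913330078125, 93.24979400634766), (232.19528198242188, 62.670475006103516), 85.59971618652344) 0.16325642299412688
cam [ 1.00922296 -0.47462583  1.06813646]
t bar 392 0.013880320240546723 ((491.7763671875, -218.576171875), (178.637939453125, 14.773643493652344), 71.76251983642578)
head 473 [0.2147 0.2393 0.2415 0.2438 0.2487 0.2533]
((583.9578247070312, 95.72828674316406), (41.09959030151367, 42.93727111816406), 73.51859283447266) ((583.9910278320312, 95.74370574951172), (40.68064880371094, 42.964576721191406), 74.64138793945312)
cross 1891 ((583.86962890625, 94.91256713867188), (228.32025146484375, 60.8657112121582), 85.69525909423828) 0.16488646440427096
cam [ 0.36826398 -0.02275883  1.18665004]
[4.84381426e-05 9.80483197e-01 1.96602892e-01 5.36857312e-06]
```

View pics/c1.png

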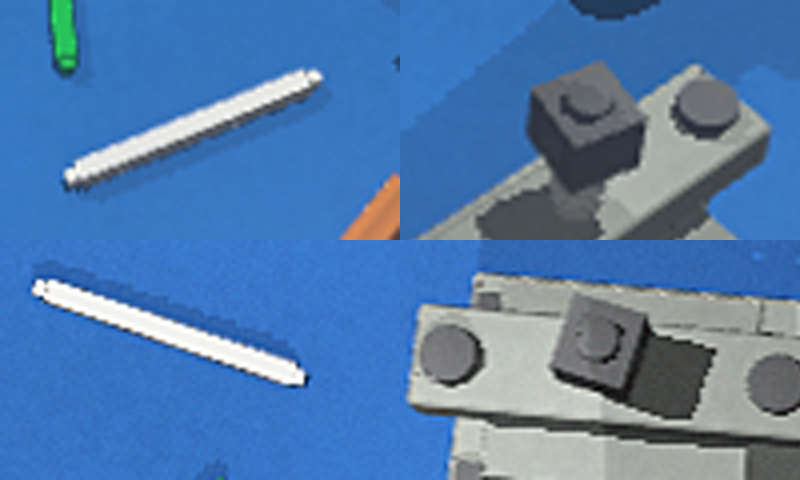

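The crop confirms the whitish-grey bar with stepped ends is the steel bar. The head is turned about 16° or 74° and its eye isn't obvious, so I'll enhance the contrast and use the depth to tell which faces are open.

```bash
python3 - <<'E'
from h import *
a,b=pickle.load(open("i0.pkl","rb"))
im=a["image"][168:215,345:395].astype(float)
im=np.clip((im-20)*2.6,0,255).astype(np.uint8)
A=cv2.resize(im,(500,470),interpolation=cv2.INTER_NEAREST)
W=cloud(a);c=np.array([.5846,.0945]);th=np.radians(-16.5)
d=W[...,:2]-c;x=d@[np.cos(th),np.sin(th)];y=d@[-np.sin(th),np.cos(th)]
for v in range(180,210,1):
    s=""
    for u in range(350,390):
        z=W[v,u,2]
        if abs(x[v,u])>.03 or abs(y[v,u])>.03 or z<.19: s+="."
        elif z>.236: s+="T"
        elif z<.2: s+="_"
        else: # depth inside nearest visible face: +x or -y
            m=max(x[v,u],-y[v,u])-.0205
            s+="#" if m<-.005 else ("X" if x[v,u]>-y[v,u] else "Y")
    print(v,s)
save(A,"c2")
E
```

```text
180 ............TTTTTTTTTTY.................
181 .........TTTTTTTTTTTTTTT................
182 .......TTTTTTTTTTTTTTTTTT...............
183 ......TTTTTTTTTTTTTTTTTTT...............
184 ......YTYTTTTTTTTTTTTTTTTT..............
185 ......YTTTTTTTTTTTTTTTTTTTT.............
186 ......YYTTTTTTTTYTTTTTTTTTTT............
187 ......YYYTTTTTTTTTTTTTTTTTTTT...........
188 ......YYYTTTTTTTTTTTTTTTTTTTT...........
189 .....YYYYYYTTTTTTTTTTTTTTTTTT...........
190 .....YYYYYYTTTTTTTTTTTTTTTTTT...........
191 .....YYYYY#TTTTTTTTTTTTTXTXXX...........
192 .....YYYYYYYYTTTTTTTTTTXXXXXX...........
193 ......YYYY##YTTTTYTTTXXXXXXXX...........
194 .......YYYYYYYTTTTTXXXXXXXXXX...........
195 ........YYYYYYYTXXXXXXXXXXXX............
196 ........YYYYYYYXXXXXXXXXXXXX............
197 .........YYYYYYXXXXXXXXXXXYX............
198 ..........YYYYXXXXXXXXXXXXX.............
199 ..........YYYYXXXXXXXXXXX...............
200 ...........YYYXXXXXXXXX.................
201 ..........._YYXXXXXX_...................
202 .............YXXXX_.....................
203 .............YX.........................
204 ........................................
205 ........................................
206 ........................................
207 ........................................
208 ........................................
209 ..........Y.............................
```

View pics/c2.png

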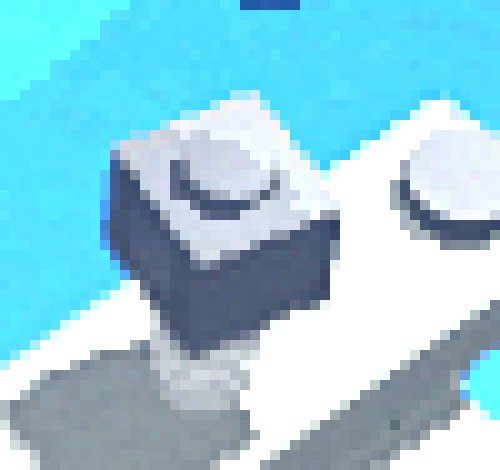

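```bash
python3 - <<'E'
from h import *
L=[optics.get_image("scene") for _ in range(12)]
d=dict(L[0]);st=np.stack([l["depth"] for l in L]);print("noise",np.std(st[:,190,365]))
d["depth"]=np.median(st,0).astype(np.float32);im=np.mean([l["image"] for l in L],0).mean(2)
pickle.dump((d,im),open("avg.pkl","wb"))
W=cloud(d);C=-np.array(d["R"]).T@d["t"]
c=np.array([.5852,.0936]);th=np.radians(-16.5)
R=np.array([[np.cos(th),np.sin(th)],[-np.sin(th),np.cos(th)]])
def tf(P):return np.concatenate([(P[...,:2]-c)@R.T,P[...,2:]],-1)
w=tf(W);cc=tf(C)
for nm,ax,sg in(("+x",0,1),("-y",1,-1)):
    off=.0205*sg;k=(off-cc[ax])/(w[...,ax]-cc[ax]);H=cc+k[...,None]*(w-cc)
    s=H[...,1-ax];z=H[...,2]-.2245
    print(nm)
    for zz in np.arange(.016,-.02,-.004):
        row=""
        for ss in np.arange(-.02,.021,.005):
            m=(abs(s-ss)<.0035)&(abs(z-zz)<.003)&(np.linalg.norm(w-H,axis=-1)<.06)
            row+=f"{1000*np.median(sg*w[...,ax][m]-.0205):6.1f}/{np.median(im[m]):3.0f}" if m.any() else "    --    "
        print(f"{zz*1000:5.0f}",row)
E
```

```text
noise 0.0017566717
+x
   16   -1.7/ 63  -0.8/ 80  -0.8/ 94   0.0/ 81  -0.5/ 81  -0.4/ 94  -0.0/ 80  -0.2/ 82  -1.1/ 97
   12   -1.1/ 56  -0.1/ 57   0.1/ 56   0.2/ 56  -0.2/ 56   0.1/ 56   0.2/ 56  -0.1/ 53  -0.3/ 63
    8   -1.0/ 57  -0.3/ 57   0.2/ 57   0.2/ 57  -0.1/ 57  -0.1/ 56   0.2/ 57  -0.1/ 55   0.1/ 48
    4   -0.7/ 57   0.1/ 58   0.1/ 58  -0.2/ 58   0.2/ 58   0.2/ 57  -0.0/ 57   0.4/ 55   0.3/ 63
    0   -0.3/ 57   0.3/ 58   0.2/ 58  -0.2/ 58   0.0/ 58   0.1/ 57   0.5/ 57   0.5/ 57   0.2/ 77
   -4   -0.1/ 57   0.1/ 58  -0.0/ 57   0.0/ 58   0.2/ 58   0.1/ 58  -0.1/ 58   0.2/ 56   0.1/ 77
   -8   -0.0/ 57  -0.1/ 58   0.5/ 57   0.2/ 58   0.2/ 57   0.2/ 57   0.0/ 58   0.2/ 56   0.2/ 81
  -12   -0.0/ 57  -0.1/ 57   0.4/ 57   0.1/ 57   0.4/ 56   0.2/ 55   0.5/ 56   0.2/ 55   0.7/ 49
  -16   -0.8/ 61   0.1/ 59   0.4/ 58   0.3/ 57   0.2/ 56   0.5/ 59   0.3/ 58   0.2/ 54 -13.4/115
-y
   16   -0.2/ 80  -0.3/ 62  -0.5/ 63  -0.9/ 89  -0.5/ 63  -0.6/ 75  -1.0/ 90  -0.8/ 75  -1.7/ 63
   12   -0.6/ 60  -0.5/ 52  -0.3/ 52  -0.2/ 52  -0.4/ 53  -0.3/ 58   0.1/ 54  -0.4/ 53  -0.2/ 59
    8    0.2/ 59  -0.4/ 56  -0.6/ 54  -2.0/ 56  -4.1/ 55   0.0/ 57  -0.1/ 55  -0.2/ 55  -0.3/ 56
    4   -0.2/ 60  -0.5/ 57  -0.9/ 55  -2.5/ 57  -6.8/ 57  -6.9/ 60  -0.4/ 56   0.1/ 55  -0.4/ 57
    0   -0.5/ 58  -0.5/ 57  -1.0/ 57  -3.0/ 57  -4.6/ 59  -5.6/ 60  -0.5/ 56  -0.1/ 55  -0.4/ 57
   -4   -0.3/ 57  -0.3/ 56  -1.1/ 55  -1.6/ 57  -3.7/ 60  -3.4/ 60  -2.4/ 59  -0.0/ 55  -0.5/ 56
   -8   -0.8/ 86   0.0/ 54  -0.7/ 54  -1.6/ 59  -1.3/ 57  -2.0/ 58  -1.0/ 56  -0.4/ 55  -0.5/ 55
  -12   -0.5/ 79  -0.1/ 56  -0.6/ 53  -0.5/ 55  -0.5/ 56  -0.5/ 54  -0.5/ 54  -0.2/ 55  -0.8/ 55
  -16    0.0/ 74  -0.4/ 63  -0.4/ 58  -0.2/ 93   0.3/ 73  -0.1/ 67  -0.3/ 64  -0.3/ 58  -0.9/ 61
```

The eye opens in the -y face, where the depth goes several mm inside, while the +x face is flat. So the eye axis is at about 73.5° in world and the screw is at about 0.2 rad. Next I grasp the bar 62 mm from its middle, at the -y end.

```bash
cat >> h.py <<'E'
def q(a): return [0,float(np.cos(a/2)),float(np.sin(a/2)),0]
def u(a): return np.array([np.cos(a),np.sin(a)])
def st(n=""): print(n,"t",round(ctrl.get_time(),2),"tcp",np.round(ctrl.get_tcp_pos(),4),"F",np.round(ctrl.get_ft_force(),1),"T",np.round(ctrl.get_ft_torque(),2),"open",round(ctrl.get_opening(),4),"q",np.round(ctrl.get_joint_pos(),2))
E
python3 - <<'E'
from h import *
a=np.radians(71.6);g=np.array([.492,-.2195])-.062*u(a)
for A in(a,a-np.pi): print(kin.ik([*g,.12],q(A)))
ctrl.move_to([*g,.10],q(a));st()
ctrl.servo_line([*g,.003],feed=.12);st()
jaws.grasp(80);st("grip")
ctrl.servo_line([*g,.12],feed=.15);st("up")
e=np.array([.5846,.0945]);b=np.radians(73.5)
p=e-.202*u(b)
ctrl.servo_line([*p,.25],frame=q(b),feed=.2)
ctrl.servo_line([*p,.2245-.0035],feed=.2);st("pre")
A=optics.get_image("scene");B=optics.get_image("top");save(A["image"],"s1");save(B["image"],"t1")
pickle.dump((A,B),open("i1.pkl","wb"))
E
```

```text
[-6.68138966e-01 -3.39646026e-02  1.89215582e+00 -4.44089210e-16
  1.28340144e+00 -3.46998384e-01]
[-6.68138966e-01 -3.39646026e-02  1.89215582e+00 -4.44089210e-16
  1.28340144e+00  2.79459427e+00]
 t 2.78 tcp [ 0.4726 -0.2795  0.1008] F [-0.2 -0.5 -0.4] T [0.   0.03 0.02] open 0.0856 q [-0.67 -0.01  1.9  -0.    1.25 -0.35]
 t 3.74 tcp [ 0.4731 -0.2789  0.0039] F [-0.5  0.1  1. ] T [ 0.01 -0.01  0.  ] open 0.0852 q [-0.67  0.13  1.94 -0.    1.07 -0.35]
grip t 4.41 tcp [ 0.4727 -0.2785  0.0034] F [-0.5  1.5  4. ] T [0.07 0.14 0.06] open 0.0114 q [-0.67  0.13  1.94 -0.    1.07 -0.35]
up t 5.34 tcp [ 0.4716 -0.2777  0.1185] F [ 0.5  0.2 -1.7] T [-0.11  0.09 -0.03] open 0.0116 q [-0.67 -0.03  1.89 -0.    1.28 -0.35]
pre t 6.92 tcp [ 0.5256 -0.0993  0.2185] F [-0.6 -0.2 -0.8] T [-0.13  0.06 -0.03] open 0.0117 q [-0.33 -0.15  1.83 -0.    1.47 -0.04]
```

```bash
python3 - <<'E'
from h import *
st()
A,B=pickle.load(open("i1.pkl","rb"))
f=lambda im,x,y,w,h:cv2.resize(np.ascontiguousarray(im[y:y+h,x:x+w]),(800,300),interpolation=cv2.INTER_CUBIC)
save(np.vstack([f(A["image"],240,160,160,60),f(B["image"],220,200,160,60)]),"c3")
b=np.radians(73.5)
for n,d in(("s",A),("t",B)):
    W=cloud(d);im=d["image"].astype(int)
    D=W[...,:2]-np.array([.5846,.0945]);x=D@u(b);y=D@u(b+np.pi/2)
    sel=(x<-.03)&(x>-.19)&(abs(y)<.025)&(abs(W[...,2]-.225)<.025)
    P=np.c_[x[sel],y[sel],W[...,2][sel]]
    for lo in np.arange(-.18,-.03,.02):
        m=(P[:,0]>lo)&(P[:,0]<=lo+.02)
        if m.sum()>3: print(n,round(lo+.01,3),m.sum(),"y",(1000*np.percentile(P[m,1],[5,50,95])).round(1),"z",(1000*np.percentile(P[m,2],[5,50,95])).round(1))
    print("tip",1000*P[:,0].max())
    sel=(abs(x)<.03)&(abs(y)<.03)&(W[...,2]>.236);
    print("head",cv2.minAreaRect((np.c_[x[sel],y[sel]]*1000).astype(np.float32)),np.median(W[...,2][sel]))
E
```

```text
t 7.03 tcp [ 0.5272 -0.0996  0.2212] F [ 0.9  0.  -1. ] T [-0.06  0.01  0.05] open 0.0111 q [-0.33 -0.15  1.83 -0.    1.47 -0.04]
s -0.17 25 y [-7.1 -4.8  6. ] z [214.1 222.2 229. ]
s -0.15 65 y [-7.2 -3.7  6.6] z [217.  226.8 229.3]
s -0.13 66 y [-7.3 -4.5  6.3] z [217.  226.7 230. ]
s -0.11 61 y [-7.7 -3.8  5.4] z [215.9 225.8 229.4]
s -0.09 64 y [-7.5 -3.7  6.7] z [215.5 226.1 229.5]
s -0.07 62 y [-7.7 -3.   6.5] z [216.4 225.7 229. ]
s -0.05 12 y [-4.4 -1.6  3.8] z [217.6 223.9 226.4]
tip -52.50867120306236
head ((-1.0405597686767578, -0.8877696990966797), (43.732574462890625, 40.95468521118164), 89.10760498046875) 0.24067636789263047
t -0.17 45 y [-4.   4.6  8.2] z [221.4 229.9 232.5]
t -0.15 20 y [-5.4  2.6  7.8] z [222.9 230.3 231.9]
t -0.13 30 y [-4.8  2.1  8.2] z [223.9 229.9 232.9]
t -0.11 72 y [-5.   2.2  8. ] z [222.5 230.2 232.3]
t -0.09 70 y [-5.   2.4  8.1] z [222.2 229.5 232.3]
t -0.07 72 y [-5.1  2.2  8. ] z [221.8 229.4 233.2]
t -0.05 24 y [-3.2  2.2  6.1] z [225.  228.3 230.8]
tip -49.54425752493825
head ((0.9052906036376953, 0.9716167449951172), (42.48615646362305, 40.61342239379883), 89.40606689453125) 0.24239469381973255
```

View pics/c3.png

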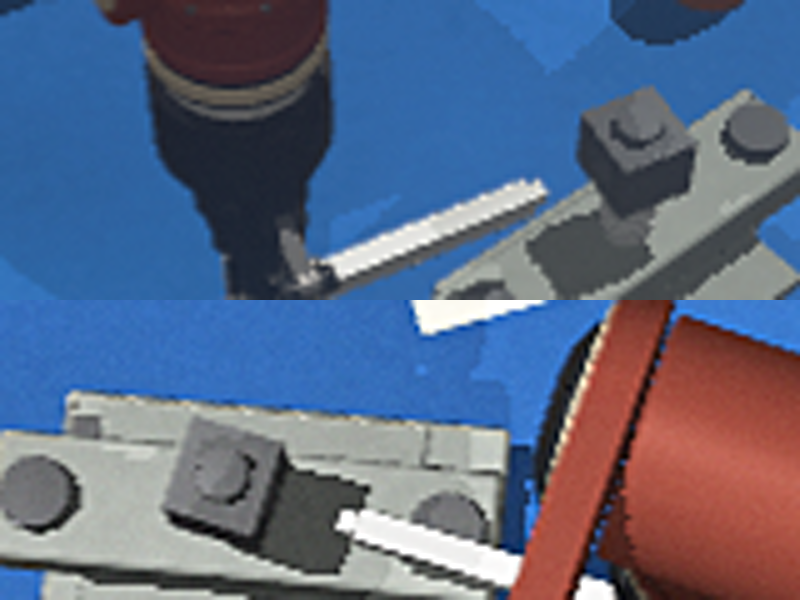

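The bar is held square, with its tip about 50 mm short of the eye centre. It lines up to about 0.5 mm sideways and 1 mm in height. I insert in steps with force checks.

```bash
python3 - <<'E'
from h import *
e=np.array([.5846,.0945]);b=np.radians(73.5)
e=e-.0004*u(b+np.pi/2)
p=e-.202*u(b);z=.2245-.003
ok=True
for s in[0,.02,.03,.04,.05,.06,.08,.10,.12,.141]:
    ctrl.servo_line([*(p+s*u(b)),z],feed=.08)
    F=np.mean([ctrl.get_ft_force() for _ in range(3)],0)
    print(s,np.round(F,1),np.round(ctrl.get_ft_torque(),2))
    if np.linalg.norm(F)>20: ok=False;break
ctrl.sleep(.1);st()
A=optics.get_image("scene");B=optics.get_image("top")
f=lambda im,x,y,w,h:cv2.resize(np.ascontiguousarray(im[y:y+h,x:x+w]),(800,300),interpolation=cv2.INTER_CUBIC)
save(np.vstack([f(A["image"],290,160,160,60),f(B["image"],200,200,160,60)]),"c4")
E
```

```text
0 [-0.2 -0.5 -0.8] [-0.12  0.05 -0.  ]
0.02 [-0.5 -0.4 -2. ] [-0.07  0.06  0.03]
0.03 [ 1.3 -0.4 -2.4] [-0.04  0.07  0.02]
0.04 [ 0.4 -0.8 -1.8] [-0.15 -0.08  0.03]
0.05 [-0.3 -0.8 -1.2] [-0.15  0.09 -0.02]
0.06 [-0.5  0.5 -2. ] [-0.12  0.04 -0.  ]
0.08 [-0.1 -0.5 -2. ] [-0.12  0.   -0.03]
0.1 [-0.3  0.4 -1.1] [-0.1  -0.01 -0.01]
0.12 [ 0.5 -0.7 -2.3] [-0.09  0.01  0.02]
0.141 [-0.7  0.  -1.8] [-0.18  0.05  0.  ]
 t 10.49 tcp [0.5676 0.0359 0.2214] F [ 0.6  0.  -1.9] T [-0.07 -0.   -0.01] open 0.0112 q [-0.07 -0.07  1.76 -0.    1.46  0.22]
```

View pics/c4.png

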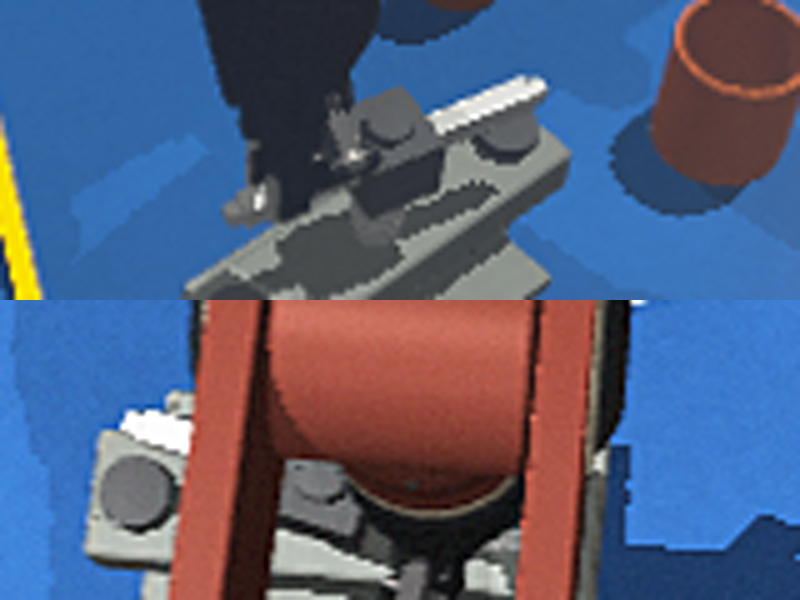

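The bar is through the eye: its far end shows beyond the head at (530,88) in the crop, and insertion forces stayed under 3 N. I'll do a first part-stroke to learn the stiffness.

```bash
cat >> h.py <<'E'
E0=np.array([.5846,.0945]);B0=np.radians(73.5);S0=.21
def pose(phi,r,off,sgn=-1,k=0):
    "tool at bar angle turned phi clockwise from start; off = TCP below eye; k half turns of tool"
    a=B0-phi
    return [*(E0+sgn*r*u(a)),.225-.015*(S0+phi)/(2*np.pi)-off],q(a+k*np.pi)
def arc(p0,p1,r,off,sgn=-1,k=0,step=.2,feed=.08,lim=75):
    n=int(np.ceil((p1-p0)/step))
    for phi in np.linspace(p0,p1,n+1)[1:]:
        x,o=pose(phi,r,off,sgn,k)
        ctrl.servo_line(x,frame=o,feed=feed)
        F=np.array(ctrl.get_ft_force());t=u(B0-phi);T=ctrl.get_ft_torque()
        Fr=F[:2]@t;Ft=F[:2]@u(B0-phi+np.pi/2)
        print(f"phi {phi:.2f} Frad {Fr:.1f} Ftan {Ft:.1f} Fz {F[2]:.1f} T {np.round(T,2)} j6 {ctrl.get_joint_pos()[5]:.2f} t {ctrl.get_time():.2f}")
        if np.linalg.norm(F)>lim: print("LIMIT");break
    return phi
E
python3 - <<'E'
from h import *
arc(0,.6,.061,.0030,step=.15)
st()
E
```

```text
phi 0.15 Frad 0.5 Ftan -0.4 Fz -1.3 T [-0.09  0.03  0.03] j6 0.37 t 10.89
phi 0.30 Frad 0.6 Ftan -0.8 Fz -2.0 T [-0.09  0.07  0.  ] j6 0.53 t 11.19
phi 0.45 Frad -0.9 Ftan -0.6 Fz -2.8 T [-0.06  0.16 -0.03] j6 0.69 t 11.49
phi 0.60 Frad 0.6 Ftan -0.1 Fz -1.2 T [-0.05  0.11 -0.04] j6 0.85 t 11.79
 t 11.79 tcp [0.5375 0.0559 0.22  ] F [ 0.5  0.3 -1.2] T [-0.05  0.11 -0.04] open 0.0112 q [-0.03 -0.14  1.82  0.    1.46  0.85]
```

```bash
python3 - <<'E'
from h import *
A=optics.get_image("scene");B=optics.get_image("top")
f=lambda im,x,y,w,h:cv2.resize(np.ascontiguousarray(im[y:y+h,x:x+w]),(800,300),interpolation=cv2.INTER_CUBIC)
save(np.vstack([f(A["image"],290,160,160,60),f(B["image"],200,200,160,60)]),"c5")
E
```

```text
(no output)
```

View pics/c5.png

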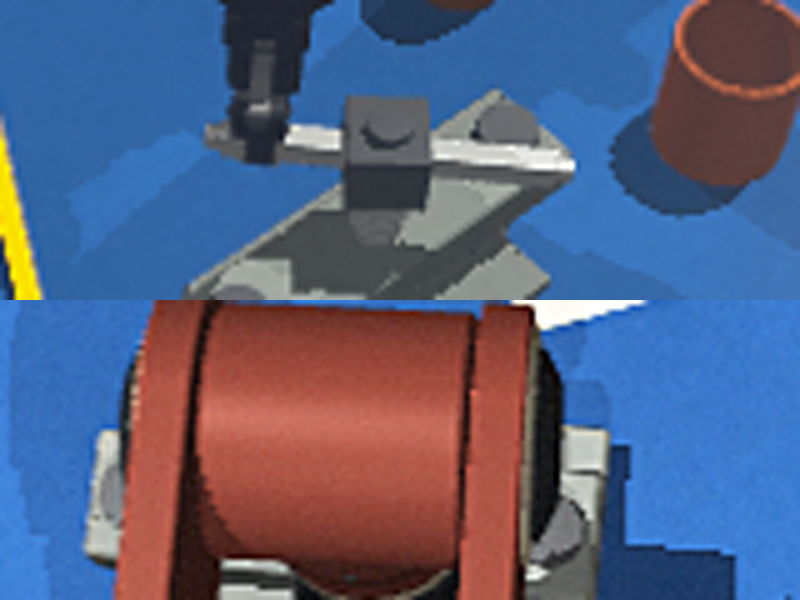

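The head turned with the bar in the eye at very low force. Continuing the stroke, then a re-grip with the tool turned back half a turn.

```bash
cat >> h.py <<'E'
def regrip(phi,r,off,sgn=-1,k=0,squeeze=80,up=.06):
    "release, lift, turn the last joint back by pi, come down to pose"
    jaws.let_go()
    p=np.array(ctrl.get_tcp_pos()); ctrl.servo_line([p[0],p[1],p[2]+up],feed=.15)
    j=np.array(ctrl.get_joint_pos()); j[5]-=np.pi; ctrl.movej(list(j))
    x,o=pose(phi,r,off,sgn,k)
    ctrl.servo_line([x[0],x[1],x[2]+up],frame=o,feed=.15)
    ctrl.servo_line(x,frame=o,feed=.12); jaws.grasp(squeeze); st("regrip")
E
python3 - <<'E'
from h import *
p=arc(.6,2.5,.061,.003)
if p>2.45:
    regrip(2.5,.061,.010,k=1)
    arc(2.5,3.1,.061,.010,k=1)
st()
A=optics.get_image("scene")
save(cv2.resize(np.ascontiguousarray(A["image"][150:240,290:450]),(800,450),interpolation=cv2.INTER_CUBIC),"c6")
E
```

```text
phi 0.79 Frad -0.1 Ftan 1.0 Fz -1.5 T [-0.08  0.1  -0.02] j6 1.06 t 12.23
phi 0.98 Frad -0.1 Ftan -0.5 Fz -1.3 T [-0.05  0.08  0.02] j6 1.27 t 12.57
phi 1.17 Frad 0.1 Ftan 0.0 Fz -1.8 T [-0.12  0.1  -0.01] j6 1.48 t 12.92
phi 1.36 Frad 0.1 Ftan -0.1 Fz -2.2 T [-0.08  0.04 -0.05] j6 1.69 t 13.26
phi 1.55 Frad -0.4 Ftan -0.7 Fz -2.5 T [-0.08  0.09 -0.02] j6 1.90 t 13.60
phi 1.74 Frad 0.3 Ftan -0.8 Fz -2.5 T [-0.11  0.08 -0.05] j6 2.11 t 13.94
phi 1.93 Frad 0.2 Ftan -1.2 Fz -2.5 T [-0.1   0.13 -0.03] j6 2.32 t 14.28
phi 2.12 Frad 0.1 Ftan -1.2 Fz -2.0 T [-0.12  0.13 -0.06] j6 2.52 t 14.62
phi 2.31 Frad -0.1 Ftan -1.3 Fz -2.2 T [-0.13  0.18 -0.11] j6 2.72 t 14.97
phi 2.50 Frad 0.5 Ftan -0.7 Fz -1.3 T [-0.07  0.2  -0.04] j6 2.92 t 15.31
regrip t 20.77 tcp [0.5634 0.1517 0.209 ] F [-1.7  0.7  2.9] T [-0.03  0.2  -0.04] open 0.0118 q [ 0.14 -0.03  1.73 -0.    1.44 -0.22]
phi 2.65 Frad 0.3 Ftan -1.8 Fz 2.5 T [-0.12  0.3  -0.11] j6 -0.07 t 21.07
phi 2.80 Frad -0.1 Ftan -1.9 Fz 3.5 T [-0.15  0.21 -0.09] j6 0.08 t 21.38
phi 2.95 Frad -0.3 Ftan -1.4 Fz 3.5 T [-0.11  0.29 -0.12] j6 0.23 t 21.68
phi 3.10 Frad -0.2 Ftan -1.6 Fz 3.6 T [-0.19  0.28 -0.05] j6 0.37 t 21.98
 t 21.98 tcp [0.5994 0.1536 0.2073] F [-1.5  0.6  3.6] T [-0.19  0.28 -0.05] open 0.0118 q [ 0.13  0.05  1.65 -0.    1.44  0.37]
```

View pics/c6.png

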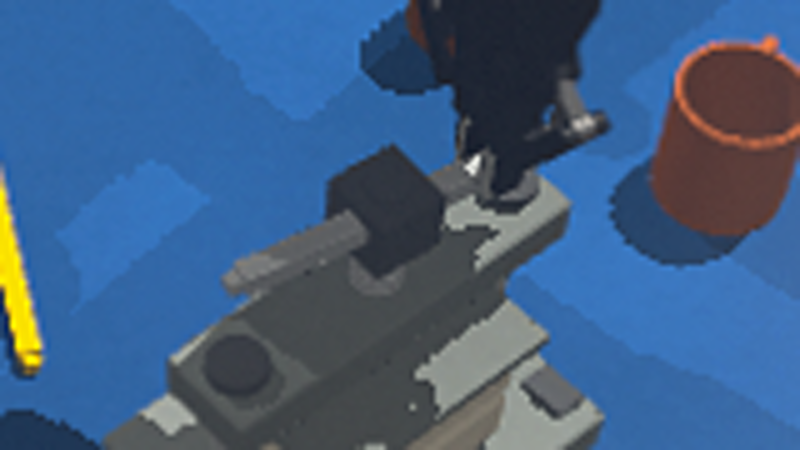

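```bash
python3 - <<'E'
from h import *
p=arc(3.1,5.4,.061,.010,k=1)
if p>5.35:
    regrip(5.4,.061,.010,k=2)
    p=arc(5.4,6.7,.061,.010,k=2)
    p=arc(6.7,7.3,.061,.010,k=2,step=.05,feed=.04,lim=30)
st()
E
```

```text
phi 3.29 Frad 1.5 Ftan -1.0 Fz 4.4 T [-0.21  0.35 -0.05] j6 0.56 t 22.37
phi 3.48 Frad 1.6 Ftan -1.3 Fz 4.7 T [-0.17  0.35 -0.07] j6 0.74 t 22.71
phi 3.68 Frad 2.1 Ftan -0.1 Fz 4.4 T [-0.23  0.45 -0.05] j6 0.92 t 23.05
phi 3.87 Frad 1.5 Ftan -0.6 Fz 4.7 T [-0.18  0.37  0.02] j6 1.09 t 23.39
phi 4.06 Frad 1.3 Ftan 0.4 Fz 4.8 T [-0.11  0.36 -0.03] j6 1.27 t 23.73
phi 4.25 Frad 1.0 Ftan 1.3 Fz 4.9 T [-0.16  0.4   0.01] j6 1.44 t 24.07
phi 4.44 Frad 2.4 Ftan 0.3 Fz 5.1 T [-0.12  0.41  0.04] j6 1.62 t 24.42
phi 4.63 Frad 1.1 Ftan 1.0 Fz 5.7 T [-0.1   0.36 -0.02] j6 1.79 t 24.76
phi 4.83 Frad 0.7 Ftan 1.2 Fz 5.3 T [-0.03  0.36  0.06] j6 1.97 t 25.10
phi 5.02 Frad -0.2 Ftan 2.1 Fz 5.5 T [-0.1   0.42  0.09] j6 2.14 t 25.44
phi 5.21 Frad 1.3 Ftan 2.4 Fz 4.2 T [-0.12  0.41  0.03] j6 2.32 t 25.78
phi 5.40 Frad -0.7 Ftan 2.1 Fz 5.3 T [-0.09  0.43  0.07] j6 2.50 t 26.12
regrip t 31.58 tcp [0.6189 0.0439 0.202 ] F [-1.2 -0.3  1.4] T [-0.01  0.12  0.08] open 0.0115 q [-0.05  0.06  1.65 -0.    1.43 -0.64]
phi 5.59 Frad -1.0 Ftan 0.9 Fz 3.2 T [0.03 0.23 0.02] j6 -0.47 t 31.92
phi 5.77 Frad -0.5 Ftan 
[... 154 characters left out ...]
 4.9 T [-0.12  0.35  0.11] j6 0.07 t 32.92
phi 6.33 Frad -2.1 Ftan 1.7 Fz 4.8 T [-0.16  0.39  0.04] j6 0.26 t 33.25
phi 6.51 Frad -3.2 Ftan 1.0 Fz 5.0 T [-0.08  0.35  0.06] j6 0.46 t 33.58
phi 6.70 Frad -2.0 Ftan -5.5 Fz 2.7 T [-0.72 -0.52  0.94] j6 0.65 t 33.92
phi 6.75 Frad -1.6 Ftan -12.5 Fz 0.0 T [-1.53 -1.33  1.69] j6 0.70 t 34.17
phi 6.80 Frad 0.3 Ftan -20.4 Fz -2.1 T [-2.44 -2.22  2.31] j6 0.76 t 34.42
phi 6.85 Frad 2.1 Ftan -28.1 Fz -5.0 T [-3.43 -3.16  2.73] j6 0.81 t 34.67
phi 6.90 Frad 4.2 Ftan -35.6 Fz -7.9 T [-4.41 -4.07  3.28] j6 0.86 t 34.92
LIMIT
 t 34.92 tcp [0.5446 0.049  0.1995] F [ 25.3 -25.4  -7.9] T [-4.41 -4.07  3.28] open 0.0117 q [-0.04 -0.13  1.84 -0.02  1.4   0.86]
```

Resistance rose sharply from phi ≈ 6.65 (bar torque from about 0.2 to several N m). I'll look before releasing, to be sure this is the stop and not a snag.

```bash
python3 - <<'E'
from h import *
ctrl.sleep(.3);st()
A=optics.get_image("scene")
save(cv2.resize(np.ascontiguousarray(A["image"][165:285,290:450]),(800,600),interpolation=cv2.INTER_CUBIC),"c7")
E
```

```text
t 35.22 tcp [0.5446 0.049  0.1995] F [ 25.9 -25.7  -7.5] T [-4.37 -4.07  3.27] open 0.0121 q [-0.04 -0.13  1.84 -0.02  1.41  0.86]
```

View pics/c7.png

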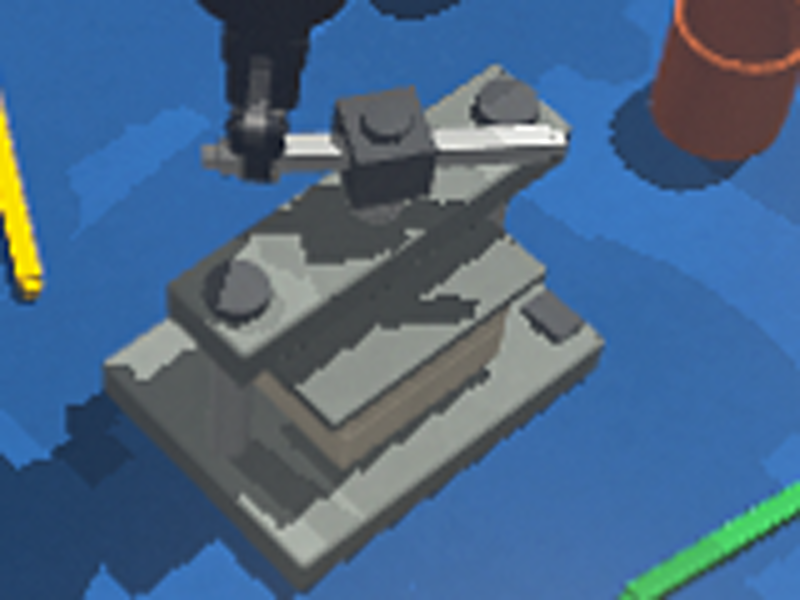

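The plaster halves have met, nothing else is in contact, and the head lags the bar by the clearance, so this is the stop. I'll ease the load off without unwinding, release, retreat and check.

```bash
python3 - <<'E'
from h import *
x,o=pose(6.74,.061,.010,-1,2)
ctrl.servo_line(x,frame=o,feed=.05);st("ease")
jaws.let_go()
p=ctrl.get_tcp_pos();ctrl.servo_line([p[0],p[1],p[2]+.12],feed=.15)
ctrl.movej([-1.294,.053,1.613,0,1.476,-.119]);ctrl.sleep(.3);st("home")
a=optics.get_image("scene");b=optics.get_image("top")
pickle.dump((a,b),open("i2.pkl","wb"))
e=E0
for n,d in(("s",a),("t",b)):
    W=cloud(d);im=d["image"].astype(int);D=W[...,:2]-e;r=np.hypot(D[...,0],D[...,1]);z=W[...,2]
    h=(r<.032)&(z>.218);print(n,"head",cv2.minAreaRect((W[h][:,:2]*1000).astype(np.float32)),np.percentile(z[h],[50,95]))
    s=(r<.11)&(z>.195)&(z<.24)&(im.min(2)>75)&(r>.03);P=W[s][:,:2]*1000
    print("bar",s.sum(),cv2.minAreaRect(P.astype(np.float32)))
    for l in("mug","jar","batten"):
        for R in finder.outline_of("scene" if n=="s" else "top",l)[:1]:
            Q=W[R["region"]];print(l,np.nanmedian(Q,0).round(3))
f=lambda im,x,y,w,h:cv2.resize(np.ascontiguousarray(im[y:y+h,x:x+w]),(400,400),interpolation=cv2.INTER_CUBIC)
save(np.hstack([f(a["image"],300,160,120,120),f(b["image"],210,200,120,120)]),"c8")
E
```

```text
ease t 35.61 tcp [0.5463 0.0474 0.1988] F [ 8.1 -8.3  0.3] T [-1.24 -1.21  1.16] open 0.0119 q [-0.05 -0.11  1.83 -0.    1.42  0.69]
home t 40.04 tcp [ 0.2413 -0.5765  0.2312] F [ 0.3 -0.8  0.6] T [-0.04 -0.   -0.04] open 0.0855 q [-1.29  0.05  1.61  0.    1.48 -0.12]
s head ((585.699951171875, 92.93988037109375), (41.612632751464844, 47.001399993896484), 57.54450225830078) [0.2250537  0.23156315]
bar 350 ((590.6549682617188, 90.68284606933594), (178.59422302246094, 29.85995101928711), 52.442745208740234)
mug [0.609 0.392 0.051]
jar [0.417 0.369 0.076]
batten [ 0.646 -0.249  0.025]
t head ((583.99462890625, 95.67878723144531), (40.79579162597656, 42.46760559082031), 58.122711181640625) [0.22657657 0.2332589 ]
bar 361 ((584.4287109375, 96.56744384765625), (179.8749542236328, 14.321647644042969), 53.4404182434082)
mug [0.604 0.418 0.039]
jar [0.401 0.375 0.108]
batten [ 0.64  -0.234  0.026]
```

View pics/c8.png

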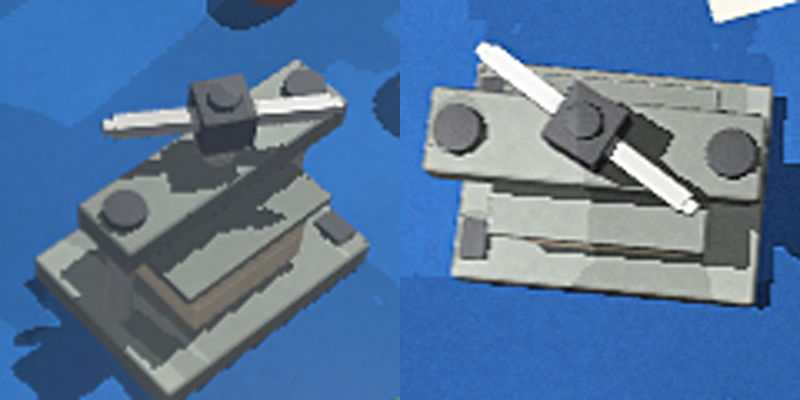

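```bash
python3 -c "
from h import *
print(ctrl.sign_off(),ctrl.get_time())"
```

```text
the job is handed in; nothing more can be done
the job is handed in; nothing more can be done
```

The press is closed: the steel bar is through the eye to its middle, and the screw is wound clockwise to its firm stop. I handed the job in at about 40 s on the robot's clock, and sign-off reports no verdict.

**What I did:** I picked the whitish-grey bar over the three green look-alikes and the yellow one. I inserted it from the -y side with under 3 N of force. I then wound the screw in three strokes with two re-grips, until the push needed rose steeply from a few N to about 36 N. After that I eased off, released the bar and retreated.

**Last checks:**
- **Screw:** the head turned about 6.56 rad. The eye sits about 208.5 mm above the table, against 208 mm expected at the stop. The plaster halves look closed in the picture.
- **Bar:** its middle is about 1 mm from the head's centre.
- **Bystanders:** the mug, jar and batten are within 3 mm of where they started, which is within measurement noise.

**One disagreement:** I had assumed the screw started at about 0.21 rad, but the stop came about 0.4 rad earlier than that predicts. A start near 0.64 rad fits the measured turn and is consistent with the head heights. I took the steep rise as the hard stop.

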